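# Carry a valve plate on the lifting paddle to the test nest

## Task

Using the lifting paddle, lift the valve plate off the drying rack, carry it balanced and level on the flat blade, and set it down gently in the test nest so that it lies flat inside the low rim. Its faces are lapped: do not touch the plate with the gripper or arm, or let it tip or fall. Then draw the paddle out, stand it flat on the bench again and let go, leaving the screwdriver, coil valve and parts bin where they are.

Things in the scene. Friction and masses are not known exactly. Their poses are not given: they have to be found in the camera images.
- paddle: Loose lifting paddle, 0.45 kg, standing flat on the bench. Origin: handle axis, at the underside; x along the blade to its tip, z up. Handle: black upright bar, 36 mm (x) by 24 mm (y), 12 to 100 mm above the underside. Dark steel foot: x -55 to +15 mm, 50 mm wide, 12 mm thick. Blade: plain flat steel, 5 mm thick, 40 mm wide, x +15 to +150 mm, underside level with the foot's.
- paddle_tip (a point): Middle of the blade's front end, on its top face: 150 mm ahead of the handle axis, 5 mm above the underside. The plate rides well with its centre 35 mm behind this point (115 mm ahead of the handle axis).
- valve_plate: Loose aluminium plate, 0.16 to 0.26 kg, 72 mm (x) by 104 mm (y), 8 mm thick, four brass ports in a row along y on top (24 mm high over all). Origin: centre of underside; z up. Starts on the rack's ledges, within 5 mm and 0.06 rad of the rack's middle. Its long side bridges the channel of rack or nest. Only friction holds it on the blade.
- rack: Fixed aluminium rack, 100 mm (x) by 116 mm (y), left or right of the nest. Two bare ledges along x, tops 75 mm above the bench, 10 mm thick, 32 to 58 mm off the middle in y. Between them a channel 64 mm wide along x, open at both ends and above, its floor 10 mm above the bench. Origin: middle of underside, on the bench; x along the channel, away from the robot (yaw within 0.25 rad).
- nest: Fixed nest, 108 mm (x) by 132 mm (y): two black cheeks, tops 75 mm above the bench, with a rim 6 mm higher round a pocket 92 mm (x) by 120 mm (y). Channel 64 mm wide between them along x, cut through the rim, open at both ends, its floor 10 mm above the bench. Origin: middle of underside, on the bench, below the pocket's middle; x along the channel, away from the robot (yaw within 0.25 rad).
- screwdriver: Bystander: loose screwdriver, 200 mm, lying crosswise at the far side. Origin near its middle.
- coil_valve: Bystander: loose black solenoid valve, 82 x 26 x 82 mm, standing at the left. Origin: centre of underside.
- parts_bin: Bystander: loose grey bin of brass fittings, 110 x 150 x 50 mm, at the right. Origin: centre of underside.
Not all that is in view belongs to the job. What is shaped like the nest but green or red is not meant.

How it is judged (in metres and radians):
On the way, in this order (a step that is already met when the one before it is completed fails the run):
1. the plate is lifted clear of the rack on the paddle alone (contact force between valve_plate and paddle above 0.5 N and contact force between valve_plate and rack below 0.05 N and height (world z) of valve_plate above 0.082 m), for 0.2 s.
2. the plate lies flat in the nest's pocket, off the paddle (x of valve_plate in the frame of nest between -0.013 and 0.013 m and y of valve_plate in the frame of nest between -0.011 and 0.011 m and z of valve_plate in the frame of nest between 0.072 and 0.078 m and angle between valve_plate's own z axis and vertical below 0.04 rad and contact force between valve_plate and nest above 0.5 N and contact force between valve_plate and paddle below 0.05 N), for 0.2 s.
At the end, for the whole second after the job is handed in: The valve plate rests flat (within 0.04 rad) on the nest's cheeks inside the rim (within 13 mm of the middle along x, 11 mm along y, underside 72 to 78 mm above the bench), free of the paddle; the paddle stands flat on the bench (underside less than 6 mm up, within 0.05 rad), both at rest (all of step 2 and linear speed of each of valve_plate, paddle below 0.02 m/s and height (world z) of paddle below 0.006 m and angle between paddle's own z axis and vertical below 0.05 rad); the robot touches nothing.
It fails at once if the gripper or arm touches the plate (over 0.3 N) (contact force between valve_plate and the fingers above 0.3 N or contact force between valve_plate and the arm above 0.3 N).
It fails at once if the plate tips more than 0.2 rad (angle between valve_plate's own z axis and vertical above 0.2 rad).
It fails at once if the plate falls below the ledges (under 65 mm) (height (world z) of valve_plate below 0.065 m).
It fails at once if the plate is dropped or forced into the nest (over 25 N) (contact force between valve_plate and nest above 25 N).
It fails at once if a bystander is shifted more than 20 mm (distance of any of screwdriver, coil_valve, parts_bin from where it was at the start of the episode above 0.02 m).
It also fails if it takes over 67 s, if anything falls off the work surface, if the arm or the gripper's body presses on something with over 40 N, if the wrist force passes 120 N, or if a joint passes its speed limit or range.

## Robot

A 6-joint arm with a two-finger parallel gripper is mounted at the origin on the work surface. World frame = base frame: x ahead of the robot, y to its left, z up, the work surface at z = 0. Lengths are in m, angles in degrees, forces in N, time in s.
With the tool pointing down it reaches from about 0.25 to 0.775 m from the base axis. Payload 8.9 kg.
Tool frame: the origin (TCP) lies midway between the tips of the shut fingers; the grasp point (between the pads) lies 19 mm behind it; z points along the fingers, y is the line along which they close (so a half turn about z gives the same grasp; the last joint's range is limited). The gripper opens to 85 mm and grips with 20 to 120 N. Pads are 22 mm wide; open, the fingers measure 114 mm over their backs; the gripper's body (76 mm by 85 mm) begins 54 mm behind the grasp point. The pads swing forward as they close: fully open they stand 13 mm farther back than shut.
Start: joints at [-82.924, 16.656, -8.789, 64.555, 0, 82.019], TCP at [0.136, -0.507, 0.231] pointing down, gripper open.
Joint ranges: [-144.48, 144.48], [-52.06, 99.96], [-74.48, 78.29], [-112.23, 115.85], [-86.99, 84.42], [-180, 180]. Speed limits (degrees/s): [127.2, 127.2, 159.86, 180, 180, 180].

## Interface

Orientations are given as [roll, pitch, yaw] about the fixed x, y, z axes, in that order (R = Rz(yaw) Ry(pitch) Rx(roll)).
In Python, from workcell import ctrl gives the robot as it stands.
- The arm moves only by the shell command python3 -m jog 'ROWS'. ROWS is JSON, a list of rows, each a list of 7 numbers: the shift along the tool's x, y, z in m, then the turn, a rotation vector about the tool's x, y, z in degrees, then the closure, from 0 (fully open) to 1 (shut). A call has 1 to 8 rows; each row shifts and turns the commanded pose from where the row before left it, along the tool's axes as they then stand; what a row does not reach is not made up. A row lasts 1/10 s, in which the tool goes at most 50 mm and 8.59 degrees, less where a joint would pass 70% of its speed; a pose out of reach is approached as far as the arm can. A call is refused whole if a number of a shift passes 0.05 or a number of a turn 8.59, either way. A call with a gripper value outside its range is refused whole. The fingers move at their own pace and stop on an object; the grip force is fixed at half the most. Time passes only in rows, so rows that do not move let the fingers close. It gives the time, the measured TCP pose, the force, the opening and the grip force at its end, in the units of the state.
- ctrl.read_state(): the state, without advancing time (a new reading comes with each control period).
- ctrl.read_camera(name): name is "side" or "top"; returns (picture, depth): 400x640x3 uint8, blue, green, red; 400x640 float32, m along the optical axis (not along the pixel's ray), 0 where there is no reading.
- ctrl.camera_params(name): a dict with "mtx" (3x3 intrinsics, pixels), "D" ([k1, k2, p1, p2, k3] as OpenCV has them; the pictures are not rectified), "R" (3x3) and "t" (3): a world point X has camera coordinates R X + t. Camera axes: x right, y down, z forward; pixel columns grow to the right and rows downward; lengths in m; the calibration is good to about 2 mm. A picture is of the moment at which its call begins. camera_params takes no time and is no camera call.
- ctrl.close_job(): hands the job in; it is judged then, once.
The state is a dict: "time": time; "q": joint angles; "qvel": joint speeds; "joint_efforts": joint torques, N m; "eef_pos": TCP position; "eef_rot": TCP orientation; "force": force on the tool from outside, world axes, zero at the start; "ft_torque": the same for the moment, N m; "grip_width": opening from 0.0 (shut) to 1.0 (fully open); "grip_force": force on a finger pad.
Only numpy, scipy, OpenCV 4.12 (cv2) and the standard library are available. Lean on these libraries where they do the work, as an engineer would, in place of code of your own. Each camera call takes 0.05 s, during which the arm holds its last target. There are 200 camera calls.

## Working session

There is one attempt and no reset: what is moved stays moved. The work goes in short steps, Python scripts to look and compute and a shell command to move; the robot and the scene stay as the last step left them, time stands still between calls to the robot, and variables do not carry over. Pictures are saved under pics/ and viewed, at most 10 in all, crops included, and the job is handed in when it is done.

```bash
ls; mkdir -p pics; python3 - <<'E'
from workcell import ctrl
import cv2,numpy as np
for n in("top","side"):
    p,d=ctrl.read_camera(n);cv2.imwrite(f"pics/{n}0.png",p);np.save(f"pics/{n}0.npy",d)
    c=ctrl.camera_params(n);print(n,c, -np.array(c["R"]).T@np.array(c["t"]))
s=ctrl.read_state();print(s)
E
```

```text
pics
top {'mtx': array([[445.95699531,   0.        , 311.78972007],
       [  0.        , 445.95699531, 199.83745936],
       [  0.        ,   0.        ,   1.        ]]), 'D': array([0.02781842, 0.        , 0.        , 0.        , 0.        ]), 'R': array([[ 0.01154449, -0.999921  ,  0.00497249],
       [-0.98894438, -0.01215269, -0.14778808],
       [ 0.14783683, -0.00321138, -0.98900655]]), 't': array([-0.08662381,  0.54869628,  1.57211406])} [ 0.31121377 -0.07490017  1.6363526 ]
side {'mtx': array([[391.81322682,   0.        , 315.30264617],
       [  0.        , 391.81322682, 195.93136576],
       [  0.        ,   0.        ,   1.        ]]), 'D': array([-0.08090081,  0.        ,  0.        ,  0.        ,  0.        ]), 'R': array([[ 0.76994012, -0.63777961, -0.02072135],
       [-0.3820664 , -0.43474297, -0.81548992],
       [ 0.51109439,  0.63579534, -0.57840022]]), 't': array([-0.46969917,  0.24752448,  1.21862464])} [-0.16662119 -0.9667509   0.89697367]
{'time': 0.1, 'q': array([-8.29242812e+01,  1.66852593e+01, -8.82445716e+00,  6.45563192e+01,
        5.14334377e-04,  8.20189268e+01]), 'qvel': array([-0.0020772 , -0.19639046,  0.12216893,  0.01658229, -0.05698087,
       -0.03414648]), 'joint_efforts': array([ 9.02267129e-04, -5.37977993e+01,  3.31918001e+01,  9.29065165e-03,
       -2.12508940e-04,  7.50857254e-06]), 'eef_pos': array([ 0.13634358, -0.50659072,  0.23080865]), 'eef_rot': array([-1.79934675e+02, -9.67813095e-03,  1.50567861e+01]), 'force': array([0.45834163, 0.57449716, 0.04551266]), 'ft_torque': array([ 0.00627714, -0.03543613,  0.00232327]), 'grip_force': 0.0, 'grip_width': 1.0021843709748235}
```

View pics/top0.png

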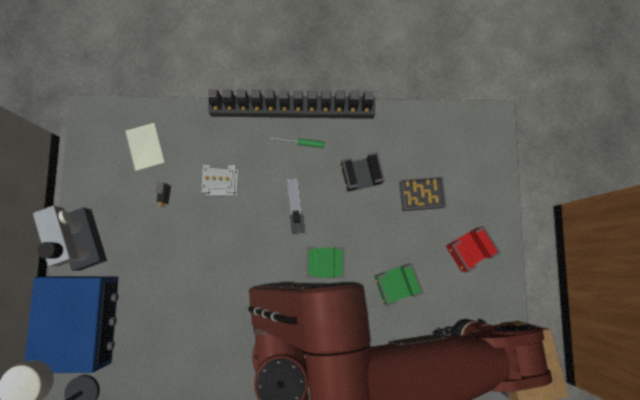

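View pics/side0.png

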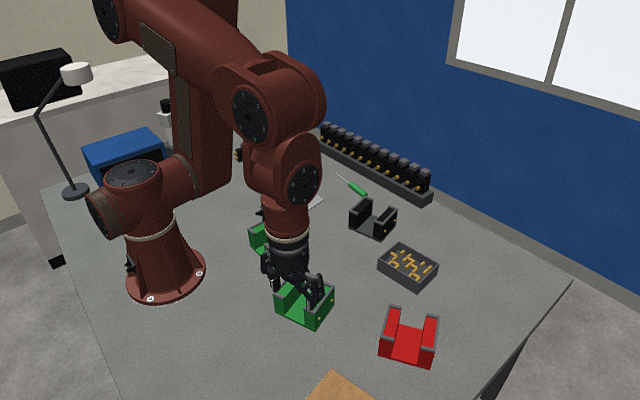

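The top view shows these candidates for the nest: black at (362,172), green at (325,262) and (399,284), red at (472,249). By the description I choose the black one. The rack with the plate is at (220,180), the paddle at (295,205) with its handle near (297,218) and blade tip up at (293,180). Bystanders are the screwdriver (300,142), coil valve (163,194) and bin (423,194).

```bash
cat > h.py <<'E'
import cv2,numpy as np
from workcell import ctrl
def plane(n,px,z):
    c=ctrl.camera_params(n);R=np.array(c["R"]);t=np.array(c["t"])
    u=cv2.undistortPoints(np.array(px,float).reshape(-1,1,2),c["mtx"],c["D"])[:,0]
    d=np.c_[u,np.ones(len(u))]@R; o=-R.T@t
    return (o+d*((np.broadcast_to(z,len(u))-o[2])/d[:,2])[:,None])
def project(n,X):
    c=ctrl.camera_params(n)
    return cv2.projectPoints(np.array(X,float).reshape(-1,1,3),cv2.Rodrigues(np.array(c["R"]))[0],np.array(c["t"]),c["mtx"],np.array(c["D"]))[0][:,0]
def cloud(n,d):
    v,u=np.nonzero(d>0);z=d[v,u];c=ctrl.camera_params(n);R=np.array(c["R"]);t=np.array(c["t"])
    q=cv2.undistortPoints(np.c_[u,v].astype(float).reshape(-1,1,2),c["mtx"],c["D"])[:,0]
    return np.c_[u,v],(np.c_[q,np.ones(len(q))]*z[:,None]-t)@R
E
python3 - <<'E'
from h import *
p=cv2.imread("pics/top0.png")[125:245,190:390]
p=cv2.resize(p,None,fx=4,fy=4,interpolation=cv2.INTER_CUBIC)
cv2.imwrite("pics/crop1.png",cv2.convertScaleAbs(p,alpha=1.6,beta=0))
px,X=cloud("top",np.load("pics/top0.npy"))
def box(u0,u1,v0,v1):
    return (px[:,0]>=u0)&(px[:,0]<=u1)&(px[:,1]>=v0)&(px[:,1]<=v1)
for nm,b,zs in (("nest",(338,388,148,195),(.066,.095)),("plate",(196,244,160,200),(.066,.2)),("paddle",(282,308,172,240),(.085,.12)),("blade",(282,308,172,240),(.003,.02))):
    m=box(*b); P=X[m]; print(nm,np.histogram(P[:,2],bins=np.arange(-.01,.13,.01)))
    k=(P[:,2]>zs[0])&(P[:,2]<zs[1]); Q=P[k]; print(len(Q),Q.mean(0),Q.min(0),Q.max(0))
    r=cv2.minAreaRect((Q[:,:2]*1000).astype(np.float32));print(r)
E
```

```text
nest (array([626, 830, 223,  27,  33,  30,  32,  73, 427, 129,   0,   0,   0,
         0]), array([-0.01,  0.  ,  0.01,  0.02,  0.03,  0.04,  0.05,  0.06,  0.07,
        0.08,  0.09,  0.1 ,  0.11,  0.12,  0.13]))
604 [ 0.65678088 -0.26056567  0.07632526] [ 0.59000084 -0.33615382  0.06602013] [ 0.72367663 -0.18630053  0.08971315]
((657.3770141601562, -260.43597412109375), (109.58885955810547, 132.74989318847656), 13.888285636901855)
plate (array([573, 545,  86,   7,   1,   1,   0,  29, 289, 413,  37,  12,   0,
         0]), array([-0.01,  0.  ,  0.01,  0.02,  0.03,  0.04,  0.05,  0.06,  0.07,
        0.08,  0.09,  0.1 ,  0.11,  0.12,  0.13]))
776 [0.6168927  0.25286682 0.08125236] [0.5687625  0.19672351 0.06603374] [0.667613   0.31399983 0.10580421]
((617.8317260742188, 255.32691955566406), (98.82164001464844, 116.94209289550781), 0.5649999380111694)
paddle (array([692, 908, 154,   6,   2,   1,   2,   4,   2,   1,  41,  33,   0,
         0]), array([-0.01,  0.  ,  0.01,  0.02,  0.03,  0.04,  0.05,  0.06,  0.07,
        0.08,  0.09,  0.1 ,  0.11,  0.12,  0.13]))
75 [ 0.48669311 -0.02383822  0.09919588] [ 0.46908666 -0.03653945  0.08659361] [ 0.50510579 -0.01173073  0.10609453]
((487.2554931640625, -23.334068298339844), (36.80951690673828, 23.40120506286621), 8.942874908447266)
blade (array([692, 908, 154,   6,   2,   1,   2,   4,   2,   1,  41,  33,   0,
         0]), array([-0.01,  0.  ,  0.01,  0.02,  0.03,  0.04,  0.05,  0.06,  0.07,
        0.08,  0.09,  0.1 ,  0.11,  0.12,  0.13]))
666 [ 0.523411   -0.01854453  0.00742899] [ 0.40573075 -0.06738587  0.0030007 ] [0.65966508 0.03212423 0.01926866]
((532.9389038085938, -18.755172729492188), (254.068115234375, 96.6618881225586), 1.2261196374893188)
```

View pics/crop1.png

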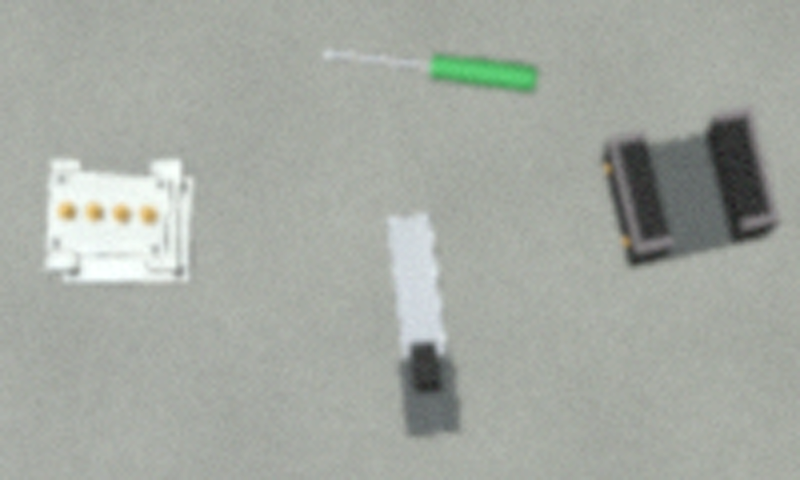

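```bash
python3 - <<'E'
from h import *
p=cv2.imread("pics/top0.png").astype(int);hsv=cv2.cvtColor(p.astype(np.uint8),cv2.COLOR_BGR2HSV)
px,X=cloud("top",np.load("pics/top0.npy"))
# ports
m=np.zeros(p.shape[:2],np.uint8);m[165:195,198:242]=((hsv[...,1]>90)&(hsv[...,2]>90))[165:195,198:242]
n,l,s,c=cv2.connectedComponentsWithStats(m);c=c[1:][s[1:,4]>3];c=c[np.argsort(c[:,0])];W=plane("top",c,.099);print("ports",c,W,W.mean(0),"y-axis ang",np.degrees(np.arctan2(W[0,1]-W[-1,1],W[0,0]-W[-1,0]))-90)
# blade rows
g=p[...,0]; 
pts=[]
for v in range(178,214,2):
    r=(p[v,280:312,0]-p[v,280:312,1]); k=np.nonzero(p[v,280:312].sum(1)>np.median(p[v,240:275].sum(1))+40)[0]
    if len(k)>4: pts.append((280+k.mean(),v,len(k)))
pts=np.array(pts);B=plane("top",pts[:,:2],.005);f=np.polyfit(B[:,0],B[:,1],1);print("blade",pts[[0,-1]],B[[0,-1]],"yaw",np.degrees(np.arctan(f[0])),"y at .487",np.polyval(f,.487), "tip x",B[:,0].max())
# handle/green/rack
gm=(hsv[...,0]>45)&(hsv[...,0]<75)&(hsv[...,1]>120)
n,l,s,c=cv2.connectedComponentsWithStats(gm.astype(np.uint8))
for i in range(1,n):
    if s[i,4]>150:
        k=(l[px[:,1],px[:,0]]==i);Q=X[k];print("green",cv2.boxPoints(cv2.minAreaRect((Q[:,:2]*1000).astype(np.float32))).round(),Q[:,2].max())
# rack: ledge tops strips
b=(px[:,0]>196)&(px[:,0]<244)&(px[:,1]>158)&(px[:,1]<200)&(X[:,2]>.066)
Q=X[b]
for lo,hi in((.57,.585),(.59,.605),(.625,.64),(.65,.665)):
    k=(Q[:,0]>lo)&(Q[:,0]<hi);y=np.sort(Q[k,1]);print(lo,y[[0,1,2,-3,-2,-1]].round(3))
b=(px[:,0]>100)&(px[:,0]<244)&(px[:,1]>158)&(px[:,1]<260)
E
```

```text
ports [[206.         177.28571429]
 [213.         177.71428571]
 [219.83333333 177.83333333]
 [226.71428571 178.        ]] [[0.61631731 0.29150388 0.099     ]
 [0.61511124 0.26702024 0.099     ]
 [0.61500006 0.24315301 0.099     ]
 [0.61472018 0.21909838 0.099     ]] [0.6152872  0.25519388 0.099     ] y-axis ang -1.2636313905153855
blade [[291.5 180.   10. ]
 [295.  208.   11. ]] [[ 0.62879498 -0.00381718  0.005     ]
 [ 0.5238738  -0.01863557  0.005     ]] yaw 7.738512063053898 y at .487 -0.02367532991387375 tip x 0.628794978172803
green [[ 277.  -73.]
 [ 279. -185.]
 [ 379. -184.]
 [ 378.  -72.]] 0.08291191766281698
green [[ 187. -351.]
 [ 229. -458.]
 [ 323. -422.]
 [ 281. -314.]] 0.08544664731805834
0.57 [0.197 0.197 0.198 0.31  0.31  0.313]
0.59 [0.197 0.197 0.198 0.309 0.309 0.31 ]
0.625 [0.197 0.198 0.198 0.312 0.313 0.314]
0.65 [0.198 0.198 0.199 0.309 0.31  0.312]
```

```bash
python3 -m jog '[[0.02,-0.016,0,0,0,0,0],[0.036,-0.029,0,0,0,0,0],[0.036,-0.029,0,0,0,0,0],[0.036,-0.029,0,0,0,0,0],[0.036,-0.029,0,0,0,0,0],[0.036,-0.029,0,0,0,0,0],[0.036,-0.029,0,0,0,0,0],[0.036,-0.029,0,0,0,0,0]]'
python3 -m jog '[[0.036,-0.029,0,0,0,0,0],[0.036,-0.029,0,0,0,0,0],[0.036,-0.029,0,0,0,0,0],[0.036,-0.029,0,0,0,0,0],[0.036,-0.029,0,0,0,0,0],[0.03,-0.024,0,0,0,0,0],[0.019,-0.016,0,0,0,7.3,0],[0,0,0,0,0,0,0]]'
```

```text
time: 0.9
eef_pos: [0.3428, -0.2231, 0.2313]
eef_rot: [180.0, -0.0, 15.0]
force: [1.9, -0.7, 0.5]
grip_width: 1.005
grip_force: 0.0
time: 1.7
eef_pos: [0.5163, 0.0157, 0.2307]
eef_rot: [-180.0, 0.0, 7.7]
force: [-0.7, -0.2, -0.3]
grip_width: 0.998
grip_force: 0.0
```

```bash
python3 -m jog '[[-0.0343,0.0351,0,0,0,0,0],[0,0,0.03,0,0,0,0],[0,0,0.03,0,0,0,0],[0,0,0.03,0,0,0,0],[0,0,0,0,0,0,0]]'; python3 - <<'E'
from h import *
p,d=ctrl.read_camera("side");cv2.imwrite("pics/s1.png",cv2.resize(p[130:280,200:400],None,fx=4,fy=4,interpolation=cv2.INTER_CUBIC))
E
```

```text
time: 2.2
eef_pos: [0.4827, -0.0262, 0.1383]
eef_rot: [-179.9, 0.4, 7.8]
force: [-0.6, -0.5, 0.7]
grip_width: 1.003
grip_force: 0.0
```

View pics/s1.png

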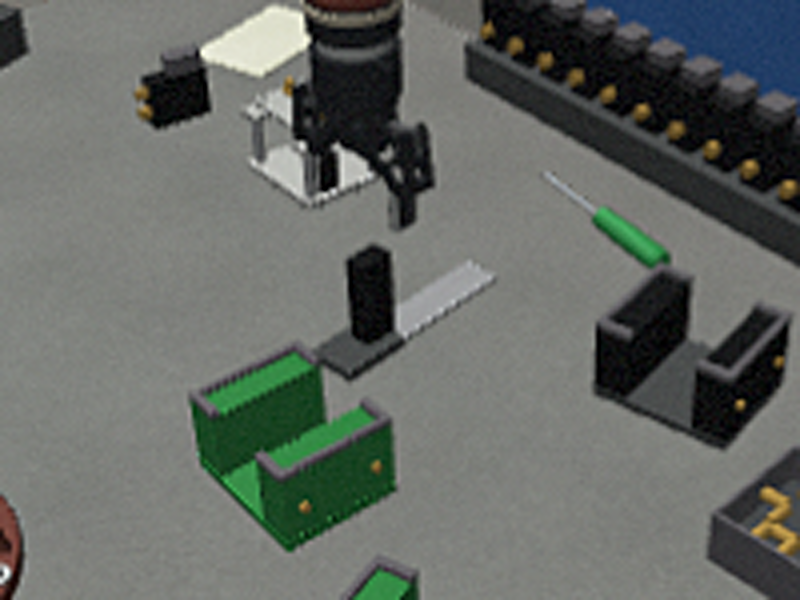

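The close crop shows the fingers at (325,175) and (403,205), straddling the black handle at (370,250), with the blade running to (490,275). I'll descend and grip.

```bash
python3 -m jog '[[0.004,-0.002,0.03,0,0,0,0],[0,0,0.03,0,0,0,0],[0,0,0.025,0,0,0,0],[0,0,0.01,0,0,0,0],[0,0,0,0,0,0,0],[0,0,0,0,0,0,0.3],[0,0,0,0,0,0,0.6],[0,0,0,0,0,0,1]]'
python3 -m jog '[[0,0,0,0,0,0,1],[0,0,0,0,0,0,1],[0,0,0,0,0,0,1],[0,0,0,0,0,0,1]]'
```

```text
time: 3.05
eef_pos: [0.4905, -0.0238, 0.0474]
eef_rot: [180.0, -0.1, 7.8]
force: [-0.3, -0.6, -0.0]
grip_width: 0.513
grip_force: 0.0
time: 3.45
eef_pos: [0.4901, -0.0235, 0.0469]
eef_rot: [180.0, -0.1, 7.8]
force: [-0.8, 1.7, 6.6]
grip_width: 0.272
grip_force: 58.4
```

```bash
python3 -m jog '[[0,0,-0.01,0,0,0,1],[0,0,-0.02,0,0,3.9,1],[0,0,-0.01,0,0,3.9,1],[-0.01,-0.015,0,0,0,0,1],[-0.02,-0.03,0,0,0,0,1],[-0.025,-0.03,0,0,0,0,1],[-0.025,-0.03,0,0,0,0,1],[-0.02,-0.03,0,0,0,0,1]]'
python3 -m jog '[[0,-0.035,0,0,0,0,1],[0,-0.035,0,0,0,0,1],[0,-0.035,0,0,0,0,1],[0,-0.025,0,0,0,0,1],[0,-0.013,0,0,0,0,1],[0,0,0,0,0,0,1],[0,0,0,0,0,0,1]]'; python3 - <<'E'
from h import *
print(ctrl.read_state()["eef_pos"])
p,d=ctrl.read_camera("side");ps=p;p,d=ctrl.read_camera("top");np.save("pics/t2.npy",d);cv2.imwrite("pics/t2raw.png",p)
a=cv2.resize(p[150:270,180:300],None,fx=4,fy=4,interpolation=cv2.INTER_CUBIC);b=cv2.resize(ps[130:230,200:280],(384,480),interpolation=cv2.INTER_CUBIC)
cv2.imwrite("pics/t2.png",np.hstack([a,b])[:,:800])
E
```

```text
time: 4.25
eef_pos: [0.3869, 0.0906, 0.0861]
eef_rot: [-178.8, 0.1, 1.7]
force: [-0.3, 0.3, -4.1]
grip_width: 0.27
grip_force: 60.3
time: 4.95
eef_pos: [0.3879, 0.1483, 0.0932]
eef_rot: [-174.8, 0.1, 6.7]
force: [-0.0, -0.2, -4.2]
grip_width: 0.272
grip_force: 60.4
[0.38793662 0.14830462 0.09322369]
```

View pics/t2.png

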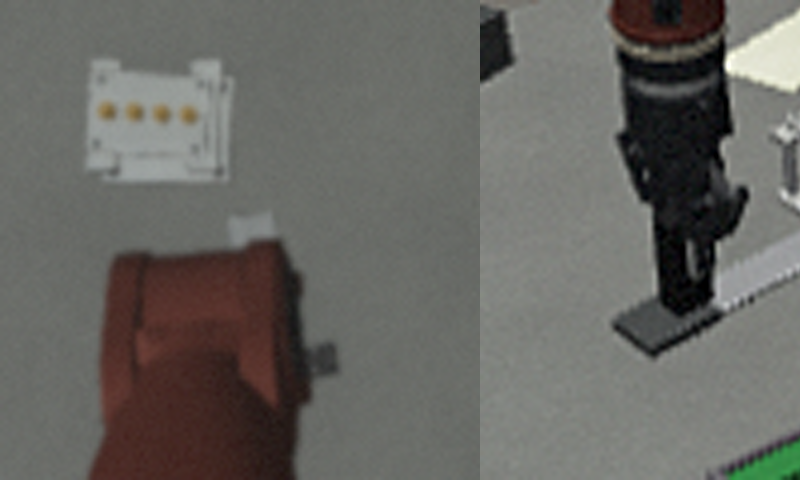

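The arm has stalled at y=0.148 with the tool tilting, and the top view shows the blade tip at (250,228), short of and right of the rack. That suggests a joint limit, so I'll check the joints.

```bash
python3 - <<'E'
from h import *
s=ctrl.read_state();print(s["q"].round(1),s["eef_rot"])
E
```

```text
[  6.7  12.7 -37.9  39.5   5.2 179.9] [-1.74811633e+02  6.09529249e-02  6.71948397e+00]
```

Joint 6 is at its 180° limit. I need the other half-turn grasp, so I'll level here, set the paddle down and regrip with the tool turned 180°.

```bash
python3 -m jog '[[0,0.01,0,-2.6,0,0,1],[0,0.02,0,-2.6,0,0,1],[0,0.01,0,0,0,0,1],[0,0,0,0,0,0,1],[0,0,0,0,0,0,1]]'; python3 -c "
from h import *
print(ctrl.read_state()['q'].round(1))"
```

```text
time: 5.55
eef_pos: [0.393, 0.1062, 0.0914]
eef_rot: [-179.8, 0.0, 6.9]
force: [-0.2, 0.3, -4.8]
grip_width: 0.275
grip_force: 60.5
[  4.6  12.5 -38.2  39.3   0.2 177.8]
```

Level again. Now I lower to the bench, open, rise and turn the tool half round.

```bash
python3 -m jog '[[0,0,0.015,0,0,0,1],[0,0,0.015,0,0,0,1],[0,0,0.01,0,0,0,1],[0,0,0.003,0,0,0,1],[0,0,0.001,0,0,0,1],[0,0,0,0,0,0,1]]'
python3 -m jog '[[0,0,0.0005,0,0,0,0.6],[0,0,0,0,0,0,0.2],[0,0,0,0,0,0,0],[0,0,0,0,0,0,0],[0,0,0,0,0,0,0],[0,0,-0.02,0,0,0,0],[0,0,-0.04,0,0,0,0],[0,0,-0.05,0,0,8.5,0]]'
python3 -m jog '[[0,0,-0.02,0,0,8.5,0],[0,0,0,0,0,8.5,0],[0,0,0,0,0,8.5,0],[0,0,0,0,0,8.5,0],[0,0,0,0,0,8.5,0],[0,0,0,0,0,8.5,0],[0,0,0,0,0,8.5,0]]'
python3 -c "
from h import *
print(ctrl.read_state()['q'].round(1))"
```

```text
time: 6.15
eef_pos: [0.3932, 0.1064, 0.0477]
eef_rot: [-179.8, 0.0, 6.9]
force: [-0.1, 0.0, -4.5]
grip_width: 0.275
grip_force: 60.4
time: 6.95
eef_pos: [0.3917, 0.0821, 0.1573]
eef_rot: [-178.6, 0.2, 0.2]
force: [2.9, -0.5, 0.0]
grip_width: 0.998
grip_force: 0.0
time: 7.65
eef_pos: [0.2965, -0.1193, 0.1775]
eef_rot: [-169.3, 6.2, -46.4]
force: [0.3, -1.3, -0.1]
grip_width: 0.997
grip_force: 0.0
[-46.5  -0.  -38.8  57.4  10.7 179.9]
```

I turned the wrong way (q6 hit its limit again). I'll turn back the negative way and work out the levelling.

```bash
cat >> h.py <<'E'
from scipy.spatial.transform import Rotation as Ro
def go(pos,yaw,s=None):
    s=s or ctrl.read_state();R=Ro.from_euler("xyz",s["eef_rot"],degrees=True);T=Ro.from_euler("xyz",[180,0,yaw],degrees=True)
    print("shift",R.inv().apply(np.array(pos)-s["eef_pos"]).round(4),"turn",(R.inv()*T).as_rotvec(degrees=True).round(2),"q",s["q"].round(1))
E
python3 -c "
from h import *
s=ctrl.read_state();go(s['eef_pos'],-46.4)"
```

```text
shift [0. 0. 0.] turn [-10.68   6.16  -0.61] q [-46.5  -0.  -38.8  57.4  10.7 179.9]
```

```bash
python3 -m jog '[[0,0,0,0,0,-8.5,0],[0,0,0,0,0,-8.5,0],[0,0,0,0,0,-8.5,0],[0,0,0,0,0,-8.5,0],[0,0,0,0,0,-8.5,0],[0,0,0,0,0,-8.5,0],[0,0,0,0,0,-8.5,0],[0,0,0,0,0,-8.5,0]]'
python3 -m jog '[[0,0,0,0,0,-8.5,0],[0,0,0,0,0,-8.5,0],[0,0,0,0,0,-8.5,0],[0,0,0,0,0,-8.5,0],[0,0,0,0,0,-8.5,0],[0,0,0,0,0,-8.5,0],[0,0,0,0,0,-8.5,0],[0,0,0,0,0,-8.5,0]]'
python3 -m jog '[[0,0,0,0,0,-8.5,0],[0,0,0,0,0,-8.5,0],[0,0,0,0,0,-8.5,0],[0,0,0,0,0,-8.5,0],[0,0,0,0,0,-8.5,0],[0,0,0,0,0,-8.5,0],[0,0,0,0,0,-8.5,0],[0,0,0,0,0,0,0]]'
python3 - <<'E'
from h import *
go((.393,.107,.2),-173)
p,d=ctrl.read_camera("top");px,X=cloud("top",d);cv2.imwrite("pics/t3raw.png",p)
b=(px[:,0]>220)&(px[:,0]<300)&(px[:,1]>180)&(px[:,1]<270)&(X[:,2]>.06)&(X[:,2]<.12)
Q=X[b];print(len(Q),Q.mean(0))
b=(abs(X[:,0]-.393)<.03)&(abs(X[:,1]-.107)<.03)&(X[:,2]>.085)&(X[:,2]<.12)
Q=X[b];print(len(Q));
if len(Q): print(Q.mean(0),cv2.minAreaRect((Q[:,:2]*1000).astype(np.float32)))
E
```

```text
time: 8.45
eef_pos: [0.297, -0.118, 0.1774]
eef_rot: [-170.3, -7.5, 21.0]
force: [-0.7, -0.2, 0.5]
grip_width: 0.999
grip_force: 0.0
time: 9.25
eef_pos: [0.297, -0.118, 0.1774]
eef_rot: [176.6, -11.8, 90.0]
force: [0.2, -0.0, -0.4]
grip_width: 0.996
grip_force: 0.0
time: 10.05
eef_pos: [0.297, -0.118, 0.1774]
eef_rot: [168.1, -3.1, 149.2]
force: [0.5, 0.5, 0.2]
grip_width: 0.999
grip_force: 0.0
shift [0.0338 0.2415 0.0296] turn [ 12.49   0.94 -37.95] q [-46.2   0.  -38.8  57.4  10.6 -15.7]
231 [0.51483541 0.17450759 0.08489199]
77
[0.38993047 0.10538299 0.09858053] ((389.8947448730469, 105.57471466064453), (33.98367691040039, 24.216388702392578), 6.770180702209473)
```

```bash
python3 -m jog '[[0,0,-0.02,6.25,0.5,0,0],[0,0,0,6.25,0.5,0,0],[0,0,0,0,0,-8,0],[0,0,0,0,0,-8,0],[0,0,0,0,0,-8,0],[0,0,0,0,0,-8,0],[0,0,0,0,0,-5,0],[0,0,0,0,0,0,0]]'
python3 -c "
from h import *
go((.390,.1057,.2),-173.1)"
```

```text
time: 10.9
eef_pos: [0.2958, -0.1221, 0.1969]
eef_rot: [178.0, -3.7, -173.9]
force: [-0.3, -0.4, 0.8]
grip_width: 1.001
grip_force: 0.0
shift [-0.1175  0.2167 -0.0031] turn [ 2.03 -3.65 -0.84] q [-34.7  -0.8 -35.3  59.7  -0.9 -40.7]
```

```bash
python3 -m jog '[[-0.0175,0.0317,0,2.03,-3.65,-0.84,0],[-0.02,0.037,0,0,0,0,0],[-0.02,0.037,0,0,0,0,0],[-0.02,0.037,0,0,0,0,0],[-0.02,0.037,0,0,0,0,0],[-0.02,0.037,0,0,0,0,0],[0,0,0,0,0,0,0],[0,0,0,0,0,0,0]]'
python3 -c "
from h import *
go((.390,.1057,.047),-173.1)"
```

```text
time: 11.7
eef_pos: [0.386, 0.1078, 0.1967]
eef_rot: [-180.0, -0.0, -173.0]
force: [-0.6, -0.6, -0.0]
grip_width: 0.993
grip_force: 0.0
shift [-0.0038 -0.0026  0.1497] turn [-0.01 -0.04  0.06] q [  5.1   4.7 -29.3  56.   -0.   -1.8]
```

```bash
python3 -m jog '[[-0.0038,-0.0026,0.03,0,0,0,0],[0,0,0.04,0,0,0,0],[0,0,0.04,0,0,0,0],[0,0,0.03,0,0,0,0],[0,0,0.01,0,0,0,0],[0,0,0,0,0,0,0.3],[0,0,0,0,0,0,0.6],[0,0,0,0,0,0,1]]'
python3 -m jog '[[0,0,0,0,0,0,1],[0,0,0,0,0,0,1],[0,0,0,0,0,0,1],[0,0,0,0,0,0,1]]'
python3 -c "
from h import *
go((.390,.255,.090),-180)"
```

```text
time: 12.5
eef_pos: [0.3917, 0.105, 0.0483]
eef_rot: [-180.0, 0.2, -173.0]
force: [0.6, 0.4, -0.5]
grip_width: 0.513
grip_force: 0.0
time: 12.9
eef_pos: [0.3913, 0.1052, 0.0479]
eef_rot: [-180.0, 0.1, -172.9]
force: [-1.5, 1.9, 8.7]
grip_width: 0.275
grip_force: 62.6
shift [-0.0172  0.1488 -0.0421] turn [0.   0.12 7.06] q [  4.7  16.3 -41.8  31.7  -0.   -2.4]
```

```bash
python3 -m jog '[[0,0,-0.01,0,0,0,1],[0,0,-0.02,0,0,3.5,1],[0,0,-0.012,0,0,3.5,1],[0.001,0.02,0,0,0,0,1],[0,0.03,0,0,0,0,1],[0,0.035,0,0,0,0,1],[0,0.035,0,0,0,0,1],[0,0.022,0,0,0,0,1]]'
python3 -m jog '[[0,0.008,0,0,0,0,1],[0,0,0,0,0,0,1],[0,0,0,0,0,0,1],[0,0,0,0,0,0,1]]'
python3 - <<'E'
from h import *
s=ctrl.read_state();go((.5,.2548,.09),-180);print(s["eef_pos"],s["eef_rot"])
p,d=ctrl.read_camera("top");px,X=cloud("top",d);np.save("pics/t4.npy",d)
q,e=ctrl.read_camera("side");cv2.imwrite("pics/t4.png",np.hstack([cv2.resize(p[150:270,180:280],(400,480),interpolation=cv2.INTER_CUBIC),cv2.resize(q[120:216,220:300],(400,480),interpolation=cv2.INTER_CUBIC)]))
b=(X[:,0]>.47)&(X[:,0]<.56)&(abs(X[:,1]-.255)<.05)&(X[:,2]>.025)&(X[:,2]<.075)
Q=X[b];print(len(Q));
if len(Q): print(Q.mean(0),Q.min(0),Q.max(0),cv2.minAreaRect((Q[:,:2]*1000).astype(np.float32)))
E
```

```text
time: 13.7
eef_pos: [0.3889, 0.2492, 0.0895]
eef_rot: [180.0, 0.0, -179.9]
force: [1.1, 0.0, -3.9]
grip_width: 0.273
grip_force: 61.1
time: 14.1
eef_pos: [0.3891, 0.254, 0.0889]
eef_rot: [-180.0, -0.0, 180.0]
force: [0.2, -0.5, -3.7]
grip_width: 0.272
grip_force: 61.0
shift [-0.1109  0.0009 -0.0011] turn [-0.03 -0.03 -0.01] q [ 24.1  18.2 -30.4  41.4  -0.   24.1]
[0.38906859 0.25396799 0.08893528] [-1.79973704e+02 -2.54343723e-02  1.79990014e+02]
215
[0.50446079 0.25391809 0.04494409] [0.47123568 0.2336516  0.03438753] [0.53828541 0.27453864 0.05515139] ((504.7801513671875, 254.0445098876953), (40.78899002075195, 67.13003540039062), 89.79850769042969)
```

View pics/t4.png

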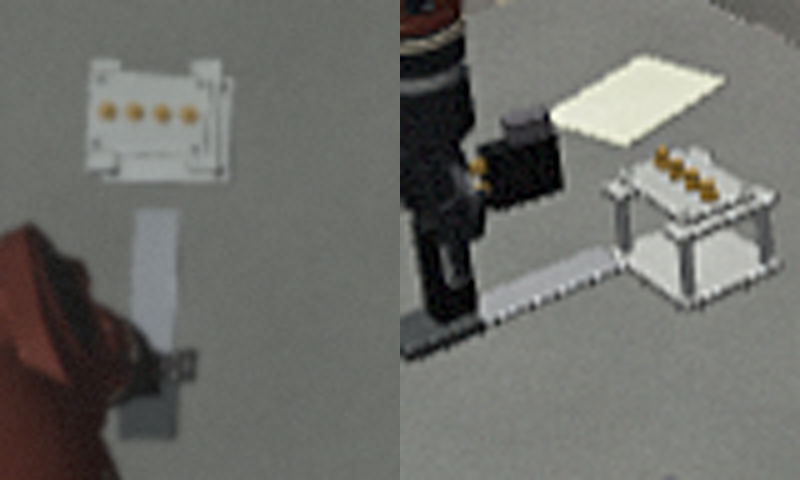

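The top view shows the blade at (155,280) lined up with the channel; the side view shows it level and below the ledges. I'm inserting 112 mm at this height.

```bash
python3 -m jog '[[-0.01,0.001,0,0,0,0,1],[-0.02,0,0,0,0,0,1],[-0.025,0,0,0,0,0,1],[-0.025,0,0,0,0,0,1],[-0.02,0,0,0,0,0,1],[-0.01,0,0,0,0,0,1],[-0.002,0,0,0,0,0,1],[0,0,0,0,0,0,1]]'
python3 - <<'E'
from h import *
s=ctrl.read_state();print(s["eef_pos"],s["eef_rot"])
px,X=cloud("top",np.load("pics/t4.npy"))
b=(X[:,0]>.47)&(X[:,0]<.535)&(abs(X[:,1]-.254)<.018)&(X[:,2]>.025)&(X[:,2]<.075)
Q=X[b];A=np.c_[Q[:,:2]-[.5,.254],np.ones(len(Q))];print(np.linalg.lstsq(A,Q[:,2],rcond=None)[0])
E
```

```text
time: 15.0
eef_pos: [0.5007, 0.2559, 0.0886]
eef_rot: [-180.0, -0.1, -180.0]
force: [-0.4, 0.2, -4.0]
grip_width: 0.273
grip_force: 61.1
[0.50074392 0.25589597 0.08861993] [-1.79989929e+02 -5.68275502e-02 -1.79960242e+02]
[-6.79972274e-05 -3.74789359e-03  4.51096963e-02]
```

```bash
python3 -m jog '[[0,0,-0.008,0,0,0,1],[0,0,-0.01,0,0,0,1],[0,0,-0.005,0,0,0,1],[0,0,-0.002,0,0,0,1],[0,0,-0.001,0,0,0,1],[0,0,-0.001,0,0,0,1],[0,0,-0.001,0,0,0,1],[0,0,-0.001,0,0,0,1]]'
python3 -m jog '[[0,0,-0.001,0,0,0,1],[0,0,-0.001,0,0,0,1],[0,0,-0.001,0,0,0,1],[0,0,-0.001,0,0,0,1],[0,0,-0.001,0,0,0,1],[0,0,-0.001,0,0,0,1],[0,0,0,0,0,0,1]]'
python3 -c "
from h import *
s=ctrl.read_state();print(s['ft_torque'],s['eef_rot'])"
```

```text
time: 15.8
eef_pos: [0.5011, 0.2561, 0.1178]
eef_rot: [180.0, -0.0, -179.9]
force: [0.7, -0.4, -5.0]
grip_width: 0.277
grip_force: 61.2
time: 16.5
eef_pos: [0.5014, 0.2562, 0.1241]
eef_rot: [180.0, 0.0, -179.9]
force: [0.8, -0.6, -7.2]
grip_width: 0.274
grip_force: 60.9
[0.01811768 0.36782672 0.05143132] [ 1.79987728e+02  1.69711224e-02 -1.79944391e+02]
```

```bash
python3 -m jog '[[0,0,-0.002,0,0,0,1],[0,0,-0.004,0,0,0,1],[0,0,-0.005,0,0,0,1],[0,0,-0.005,0,0,0,1],[0,0,-0.003,0,0,0,1],[0,0,-0.001,0,0,0,1],[0,0,0,0,0,0,1]]'
cat >> h.py <<'E'
def plate():
    s=ctrl.read_state();print("tcp",s["eef_pos"].round(4),s["eef_rot"].round(2),s["force"].round(1))
    p,d=ctrl.read_camera("top");px,X=cloud("top",d)
    hsv=cv2.cvtColor(p,cv2.COLOR_BGR2HSV)
    c0=s["eef_pos"][:2]+.115*np.array([-np.cos(np.radians(s["eef_rot"][2])),-np.sin(np.radians(s["eef_rot"][2]))])
    near=np.hypot(*(X[:,:2]-c0).T)<.075
    zt=np.median(X[near&(X[:,2]>.078),2]); k=near&(abs(X[:,2]-zt)<.014)&(hsv[px[:,1],px[:,0],1]<60)&(hsv[px[:,1],px[:,0],2]>110);Q=X[k]
    a=np.linalg.lstsq(np.c_[Q[:,:2]-c0,np.ones(len(Q))],Q[:,2],rcond=None)[0]
    print("top plane slope",a.round(4),"rect",cv2.minAreaRect((Q[:,:2]*1000).astype(np.float32)))
    m=np.zeros(p.shape[:2],np.uint8);k=near&(X[:,2]>.07);m[px[k,1],px[k,0]]=1
    m&=((hsv[...,1]>90)&(hsv[...,2]>70)).astype(np.uint8)
    n,l,st,c=cv2.connectedComponentsWithStats(m);c=c[1:][st[1:,4]>3];c=c[np.argsort(c[:,0])]
    W=plane("top",c,a[2]+.016);print("ports",len(c),W.mean(0),"yaw",np.degrees(np.arctan2(*(W[0]-W[-1])[1::-1]))-90,"expected",c0)
    return p
E
python3 -c "
from h import *
plate()"
```

```text
time: 17.2
eef_pos: [0.5014, 0.2562, 0.1442]
eef_rot: [180.0, 0.0, -179.9]
force: [0.7, 0.4, -7.1]
grip_width: 0.271
grip_force: 60.8
tcp [0.5014 0.2562 0.1442] [ 1.7999e+02  3.0000e-02 -1.7994e+02] [ 0.7  0.4 -7.1]
top plane slope [0.0667 0.009  0.1073] rect ((599.392578125, 258.9218444824219), (104.58031463623047, 111.22006225585938), 86.4603271484375)
ports 6 [0.63132259 0.30171611 0.1233369 ] yaw -12.947487791068326 expected [0.61636199 0.25634886]
```

```bash
sed -i 's/<.075$/<.066/; s/zt=np.median.*; k=near/zt=s["eef_pos"][2]-.035; k=near/; s/<.014)/<.007)/; s/X\[:,2\]>.07);m\[/X[:,2]>zt-.005);m[/' h.py
python3 - <<'E'
from h import *
p=plate();q,e=ctrl.read_camera("side")
cv2.imwrite("pics/t5.png",np.hstack([cv2.resize(p[140:240,180:280],(400,400),interpolation=cv2.INTER_CUBIC),cv2.resize(q[110:190,220:300],(400,400),interpolation=cv2.INTER_CUBIC)]))
E
```

```text
tcp [0.5012 0.2562 0.1439] [ 179.99    0.   -179.94] [-0.5 -0.2 -6.4]
top plane slope [0.0286 0.0074 0.1077] rect ((603.8963012695312, 258.7690734863281), (104.36449432373047, 101.72306823730469), 88.14225006103516)
ports 4 [0.61545765 0.25552546 0.1236628 ] yaw -1.7248865934837596 expected [0.61621741 0.25627484]
```

View pics/t5.png

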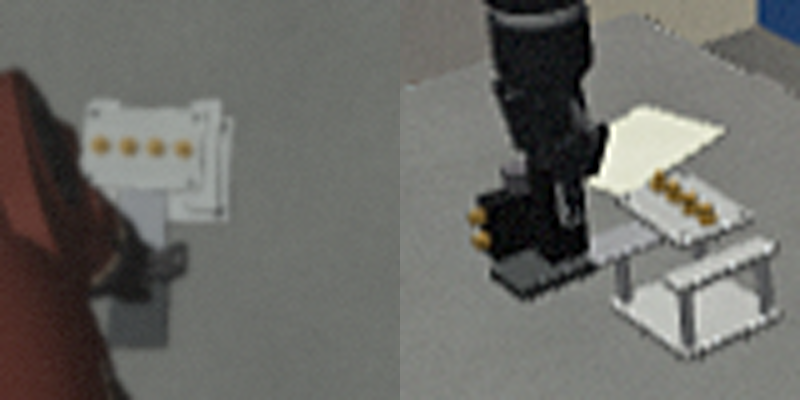

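The plate rides level and centred on the blade (ports at (100–185,147) in the top crop), clear of the rack. Next is the gentle carry.

```bash
python3 -m jog '[[0,-0.003,0,0,0,0,1],[0,-0.006,0,0,0,0,1],[0,-0.009,0,0,0,0,1],[0,-0.012,0,0,0,0,1],[0,-0.015,0,0,0,0,1],[0,-0.018,0,0,0,0,1],[0,-0.021,0,0,0,0,1],[-0.001,-0.0235,0,0,0,0,1]]'
python3 -m jog '[[-0.002,-0.0235,0,0,0,0,1],[-0.003,-0.0235,0,0,0,0,1],[-0.004,-0.0235,0,0,0,0,1],[-0.004,-0.0235,0,0,0,0,1],[-0.004,-0.0235,0,0,0,0,1],[-0.004,-0.0235,0,0,0,0,1],[-0.004,-0.0235,0,0,0,0,1],[-0.004,-0.0235,0,0,0,0,1]]'
python3 -m jog '[[-0.004,-0.0235,0,0,0,0,1],[-0.004,-0.0235,0,0,0,0,1],[-0.003,-0.0235,0,0,0,0,1],[-0.002,-0.0235,0,0,0,0,1],[-0.0016,-0.0235,0,0,0,0,1],[0,-0.0235,0,0,0,0,1],[0,-0.0235,0,0,0,0,1],[0,-0.021,0,0,0,0,1]]'
python3 -m jog '[[0,-0.018,0,0,0,0,1],[0,-0.015,0,0,0,0,1],[0,-0.012,0,0,0,0,1],[0,-0.009,0,0,0,0,1],[0,-0.006,0,0,0,0,1],[0,-0.003,0,0,0,0,1],[0,0,0,0,0,0,1],[0,0,0,0,0,0,1]]'
python3 -c "
from h import *
plate();go((.546,-.2875,.1439),-166)"
```

```text
time: 18.15
eef_pos: [0.5021, 0.147, 0.144]
eef_rot: [-180.0, 0.0, -180.0]
force: [-0.1, -0.6, -6.9]
grip_width: 0.272
grip_force: 60.8
time: 18.95
eef_pos: [0.5311, -0.0415, 0.144]
eef_rot: [-180.0, 0.0, -180.0]
force: [0.7, -0.2, -6.6]
grip_width: 0.273
grip_force: 60.8
time: 19.75
eef_pos: [0.5453, -0.2271, 0.1439]
eef_rot: [-180.0, -0.0, 180.0]
force: [0.2, 0.4, -6.1]
grip_width: 0.271
grip_force: 60.8
time: 20.55
eef_pos: [0.5464, -0.2872, 0.1439]
eef_rot: [180.0, -0.0, -179.9]
force: [0.5, -0.4, -7.1]
grip_width: 0.273
grip_force: 60.8
tcp [ 0.5464 -0.2872  0.1439] [ 179.97   -0.   -179.91] [ 0.5 -0.4 -7.1]
top plane slope [-0.0125 -0.0038  0.1085] rect ((663.9786987304688, -271.2458801269531), (77.14820861816406, 72.6974868774414), 87.94221496582031)
ports 2 [ 0.66160521 -0.26021832  0.12449746] yaw 0.6971850880391202 expected [ 0.66143055 -0.28706038]
shift [ 0.0004 -0.0003 -0.    ] turn [  0.02  -0.   -13.91] q [-34.5  29.9  -2.   58.2   0.  -34.6]
```

```bash
python3 -m jog '[[0,0,0,0,0,-0.4,1],[0,0,0,0,0,-0.8,1],[0,0,0,0,0,-1.2,1],[0,0,0,0,0,-1.6,1],[0,0,0,0,0,-2,1],[0,0,0,0,0,-2,1],[0,0,0,0,0,-2,1],[0,0,0,0,0,-1.6,1]]'
python3 -m jog '[[0,0,0,0,0,-1.2,1],[0,0,0,0,0,-0.8,1],[0,0,0,0,0,-0.4,1],[0,0,0,0,0,0,1],[0,0,0,0,0,0,1]]'
python3 - <<'E'
from h import *
p=plate();go((.546,-.2875,.1439),-166)
q,e=ctrl.read_camera("side")
cv2.imwrite("pics/t6.png",np.hstack([cv2.resize(p[130:230,310:410],(400,400),interpolation=cv2.INTER_CUBIC),cv2.resize(q[150:250,320:420],(400,400),interpolation=cv2.INTER_CUBIC)]))
E
```

```text
time: 21.4
eef_pos: [0.5464, -0.2878, 0.1439]
eef_rot: [180.0, 0.0, -168.2]
force: [0.1, 0.3, -6.7]
grip_width: 0.276
grip_force: 60.8
time: 21.9
eef_pos: [0.5464, -0.2878, 0.1439]
eef_rot: [180.0, 0.0, -166.0]
force: [-0.2, -0.4, -6.8]
grip_width: 0.27
grip_force: 60.8
tcp [ 0.5464 -0.2878  0.1439] [ 1.8000e+02  1.0000e-02 -1.6596e+02] [-0.2 -0.4 -6.8]
top plane slope [0.0085 0.0125 0.1085] rect ((651.8626708984375, -259.20733642578125), (88.88152313232422, 104.00553131103516), 11.74973201751709)
ports 4 [ 0.67561029 -0.27423814  0.12454208] yaw 33.01756440544176 expected [ 0.65797911 -0.25990633]
shift [0.0003 0.0004 0.    ] turn [0.01 0.01 0.05] q [-34.6  29.9  -1.9  58.2   0.  -48.6]
```

View pics/t6.png

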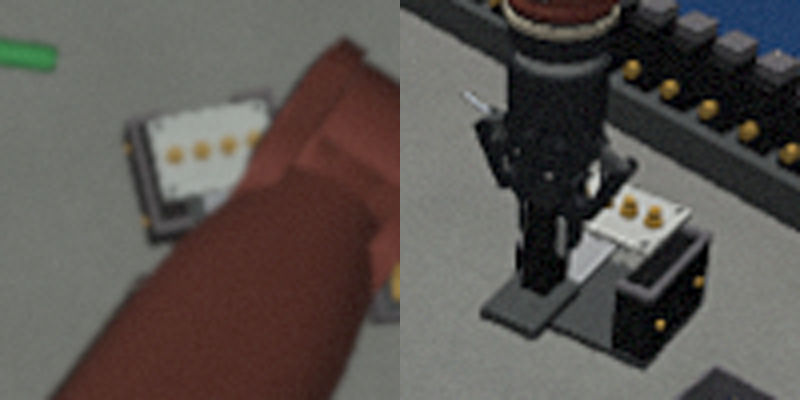

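The top crop shows the plate over the nest with ports at (175,155), (202,151), (228,146) and the fourth half hidden by the arm; the side crop shows it level above the pocket. I'll check the centre against the nest.

```bash
python3 - <<'E'
from h import *
c=np.array([[175,155],[202,151],[228,146]])/4+[310,130]-.375
W=plane("top",c,.124);d=(W[2]-W[0])/2;print(W,W[0]+1.5*d,np.degrees(np.arctan2(d[0],-d[1])))
E
```

```text
[[ 0.64929718 -0.222655    0.124     ]
 [ 0.65312586 -0.24606054  0.124     ]
 [ 0.65783139 -0.2686173   0.124     ]] [ 0.65569784 -0.25712672  0.124     ] 10.518799242949786
```

Within about 3 mm, so it's good enough. Lowering gently.

```bash
python3 -m jog '[[0,0,0.002,0,0,0,1],[0,0,0.004,0,0,0,1],[0,0,0.005,0,0,0,1],[0,0,0.004,0,0,0,1],[0,0,0.003,0,0,0,1],[0,0,0.002,0,0,0,1],[0,0,0.001,0,0,0,1],[0,0,0.001,0,0,0,1]]'
python3 -m jog '[[0,0,0.001,0,0,0,1],[0,0,0.001,0,0,0,1],[0,0,0.001,0,0,0,1],[0,0,0.001,0,0,0,1],[0,0,0.001,0,0,0,1],[0,0,0.001,0,0,0,1],[0,0,0.001,0,0,0,1],[0,0,0.001,0,0,0,1]]'
python3 -m jog '[[0,0,0.002,0,0,0,1],[0,0,0.004,0,0,0,1],[0,0,0.006,0,0,0,1],[0,0,0.007,0,0,0,1],[0,0,0.005,0,0,0,1],[0,0,0.002,0,0,0,1],[0,0,0,0,0,0,1],[0,0,0,0,0,0,1]]'
python3 -c "
from h import *
c=.5464-.112*.97,-.2878-.112*.2425
go((c[0],c[1],.088),-166)"
```

```text
time: 22.8
eef_pos: [0.5465, -0.2878, 0.1219]
eef_rot: [-180.0, 0.0, -165.9]
force: [0.1, 0.8, -7.4]
grip_width: 0.272
grip_force: 60.8
time: 23.6
eef_pos: [0.5465, -0.2878, 0.1139]
eef_rot: [-180.0, 0.0, -165.9]
force: [-1.4, 0.2, -4.3]
grip_width: 0.271
grip_force: 61.0
time: 24.4
eef_pos: [0.5465, -0.2878, 0.088]
eef_rot: [-180.0, 0.0, -165.9]
force: [-0.0, -0.2, -3.8]
grip_width: 0.273
grip_force: 61.0
shift [ 1.121e-01  1.000e-04 -0.000e+00] turn [-0.    0.02  0.06] q [-34.6  32.7  -6.2  51.1   0.  -48.6]
```

```bash
python3 -m jog '[[0.008,0,0,0,0,0,1],[0.018,0,0,0,0,0,1],[0.022,0,0,0,0,0,1],[0.022,0,0,0,0,0,1],[0.022,0,0,0,0,0,1],[0.015,0,0,0,0,0,1],[0.008,0,0,0,0,0,1],[0,0,0,0,0,0,1]]'
python3 -m jog '[[0,0,0.01,0,0,0,1],[0,0,0.015,0,0,0,1],[0,0,0.01,0,0,0,1],[0,0,0.003,0,0,0,1],[0,0,0.0015,0,0,0,1],[0,0,0,0,0,0,1]]'
python3 - <<'E'
from h import *
s=ctrl.read_state();print(s["eef_pos"],s["force"],s["q"].round(1))
p,d=ctrl.read_camera("top");q,e=ctrl.read_camera("side")
cv2.imwrite("pics/t7.png",np.hstack([cv2.resize(p[130:230,310:410],(400,400),interpolation=cv2.INTER_CUBIC),cv2.resize(q[150:250,320:420],(400,400),interpolation=cv2.INTER_CUBIC)]))
E
```

```text
time: 25.2
eef_pos: [0.4343, -0.316, 0.0881]
eef_rot: [-180.0, 0.0, -166.0]
force: [0.1, 0.5, -4.5]
grip_width: 0.274
grip_force: 61.1
time: 25.8
eef_pos: [0.4352, -0.3157, 0.0485]
eef_rot: [-180.0, 0.0, -165.9]
force: [0.9, -0.1, -3.7]
grip_width: 0.273
grip_force: 61.1
[ 0.4352091  -0.31569803  0.04853603] [ 0.86178204 -0.13130315 -3.69445964] [-43.8  27.9 -22.   40.1   0.  -57.8]
```

View pics/t7.png

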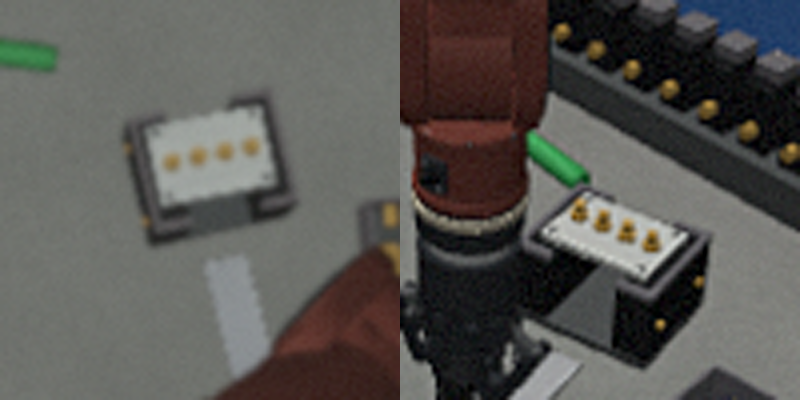

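The plate lies flat inside the rim (ports at (170–250,147–162)) and the paddle is drawn clear. The wrist still carries the paddle's weight, so I'll ease down to contact.

```bash
python3 -m jog '[[0,0,0.0005,0,0,0,1],[0,0,0.0005,0,0,0,1],[0,0,0,0,0,0,1]]'; python3 -m jog '[[0,0,0.0005,0,0,0,1],[0,0,0,0,0,0,1]]'
```

```text
time: 26.2
eef_pos: [0.4351, -0.316, 0.0479]
eef_rot: [-180.0, 0.0, -166.0]
force: [-2.1, 1.5, 2.8]
grip_width: 0.273
grip_force: 62.0
time: 26.4
eef_pos: [0.4351, -0.316, 0.0479]
eef_rot: [-179.9, 0.0, -165.9]
force: [-2.9, 2.7, 10.5]
grip_width: 0.271
grip_force: 63.1
```

Contact. Now I release and rise straight up.

```bash
python3 -m jog '[[0,0,0,0,0,0,0.6],[0,0,0,0,0,0,0.2],[0,0,0,0,0,0,0],[0,0,0,0,0,0,0],[0,0,0,0,0,0,0],[0,0,-0.01,0,0,0,0],[0,0,-0.03,0,0,0,0],[0,0,-0.04,0,0,0,0]]'
python3 -m jog '[[0,0,-0.04,0,0,0,0],[0,0,-0.03,0,0,0,0],[0.03,0,0,0,0,0,0],[0,0,0,0,0,0,0],[0,0,0,0,0,0,0]]'
python3 - <<'E'
from h import *
p,d=ctrl.read_camera("top");px,X=cloud("top",d);hsv=cv2.cvtColor(p,cv2.COLOR_BGR2HSV)
b=(px[:,0]>340)&(px[:,0]<385)&(px[:,1]>150)&(px[:,1]<188);H=hsv[px[:,1],px[:,0]]
k=b&(X[:,2]>.07)&(H[:,2]>120)&(H[:,1]<50);Q=X[k];print("plate",Q.mean(0),np.linalg.lstsq(np.c_[Q[:,:2]-Q[:,:2].mean(0),np.ones(len(Q))],Q[:,2],rcond=None)[0],cv2.minAreaRect((Q[:,:2]*1000).astype(np.float32)))
Q=X[b&(X[:,2]>.066)];r=cv2.minAreaRect((Q[:,:2]*1000).astype(np.float32));print("nest",r)
q,e=ctrl.read_camera("side")
cv2.imwrite("pics/t8.png",np.hstack([cv2.resize(p[130:270,300:400],(400,560),interpolation=cv2.INTER_CUBIC),cv2.resize(q[150:290,290:390],(400,560),interpolation=cv2.INTER_CUBIC)]))
E
```

```text
time: 27.2
eef_pos: [0.4338, -0.3148, 0.127]
eef_rot: [179.8, -0.1, -165.9]
force: [0.9, -0.1, -0.2]
grip_width: 0.999
grip_force: 0.0
time: 27.7
eef_pos: [0.4056, -0.3231, 0.1974]
eef_rot: [-180.0, 0.0, -166.0]
force: [0.5, 0.2, -0.9]
grip_width: 0.999
grip_force: 0.0
plate [ 0.65902026 -0.25743462  0.0828356 ] [-0.00932775 -0.00666144  0.0828356 ] ((659.7055053710938, -258.0408630371094), (73.47313690185547, 104.74378204345703), 11.180421829223633)
nest ((656.8171997070312, -260.22637939453125), (108.70989990234375, 133.628662109375), 13.94628620147705)
```

View pics/t8.png

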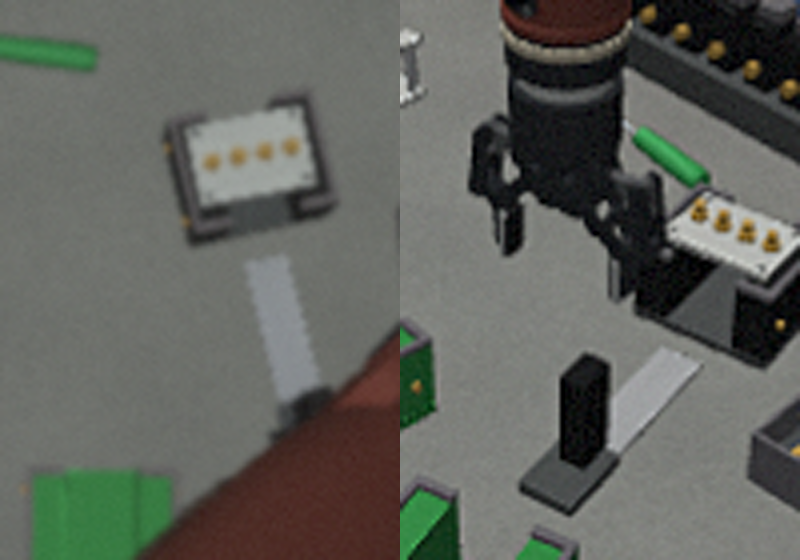

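The plate lies flat (slope about 0.01) and within 3–4 mm of the nest's middle. The paddle stands flat with its handle at (585,410), and the gripper is clear of everything. I'm handing in.

```bash
python3 -c "
from workcell import ctrl
print(ctrl.close_job())"
```

```text
the job is handed in; nothing more can be done
None
```

The job is handed in at about 28 s: the last pictures show the valve plate flat in the black nest, 3–4 mm off its middle, the paddle standing flat on the bench and released, and the bystanders never approached; `close_job` returned no verdict.

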